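Hang the blue template on its peg and lock it with the pin

TASK

Put the blue template away: pull the red-headed retaining pin up out of the hanging stand and park it, pushed fully down, in the parking tube; then take the blue template from its holder and hang it by its eye on the stand's peg, and let go of it. Lock it there by putting the pin back down through the peg's hole and the bush below until its collar sits on the peg. Leave the yellow template in its holder and do not disturb the screw tin, the stopwatch or the setting block.

Things in the scene. Friction and masses are not known exactly. Their poses are not given: they have to be found in the camera images.
- stand: Fixed hanging stand: grey base 170 x 110 x 12 mm, origin under its centre, z up. At its +x end an aluminium column, 44 mm wide (y), top flush with the peg's top. From the column a level flat steel peg, 28 mm wide (y), 12 mm thick, runs along -x over the base's middle line to a free end 63 mm to -x of the origin. Nothing of the stand is higher than the peg's top, 130 mm.
- peg_seat (a point): Stand's axes. Point on the peg's top face and centre line, 130 mm above the table, 50 mm from the column and 75 mm from the free end: the middle of where the template hangs, faces square to the peg, eye round the peg, between column and pin. The round eye rides on the peg's two upper edges, its centre then 17 mm below this face.
- peg_hole (a point): Stand's axes. Centre of the upper mouth of the vertical 17 mm hole near the peg's free end, in its top face 130 mm above the table, 59 mm to -x of peg_seat and 16 mm from the free end. The pin goes down through it.
- bush_mouth (a point): Stand's axes. Centre of the upper mouth of the brass guide bush on the stand's base, straight below peg_hole, 30 mm above the table: a 34 x 34 mm block with a 17 mm hole, slightly chamfered, 18 mm deep. With the pin seated, its foot lies 12 mm below this point.
- tube_mouth (a point): Fixed parking tube for the pin: upright aluminium tube, 28 mm outer and 15.6 mm inner diameter, on a 66 x 66 x 10 mm grey foot. This point is the centre of its upper mouth, 118 mm above the table. The hole goes down to the table, so that a parked pin stands with its collar on the rim.
- pin_grip (a point): Loose retaining pin (0.09 kg), upright, seated in the stand at the start: steel shaft 11 mm in diameter, 112 mm long, collar 26 mm in diameter and 4 mm thick, red head with black rings 20 mm in diameter and 40 mm high. This point is on the axis in the head, 26 mm above the collar's underside, 18 mm below the top. z runs along the pin from foot to head.
- pin_foot (a point): End of the pin's tapered foot (5.6 mm wide, full width 8 mm higher), on the axis, 138 mm below pin_grip. z along the pin, from foot to head.
- blue_eye (a point): Loose blue template (0.2 kg), to be hung: flat rigid plate, 76 mm wide (y), 128 mm high (z, up), 10 mm thick (x), both faces alike, with a round eye of 44 mm diameter and below it a 41 x 17 mm window. This point is the eye's centre, 72 mm above the plate's lower edge, 56 mm below its upper edge. At the start it stands upright in the slot of holder_a.
- blue_tab (a point): Point in the solid strip of the blue template above the eye, 34 mm high, in the middle of the thickness, 10 mm below the upper edge, 46 mm above the eye's centre: the 10 mm thickness can be gripped here from above. Axes as blue_eye.
- holder_a: Fixed black holder of the blue template, 46 (x) x 96 (y) x 32 mm, origin under its centre; slot along y, its floor 8 mm above the table, its walls up to 32 mm, 2 mm wider than the plate is thick. Which of the two holders stands on the left varies.
- yellow_tab (a point): The point like blue_tab on a yellow template of the same shape, which stands in another such holder beside the first and stays there.
- screw_tin: Bystander: round white tin, 64 mm in diameter, 25 mm high; origin at the centre of its underside.
- stopwatch: Bystander: dark grey stopwatch with a green and a red button, 50 x 62 x 19 mm; origin at the centre of its underside.
- gauge_block: Bystander: light grey setting block, 25 x 40 x 35 mm; origin at the centre of its underside.
Not all that is in view belongs to the job. Of the things that look like the part that bears blue_eye, the larger one is meant.

How it is judged:
By the outcome, as a careful person would: the job done as asked, in the order asked, and still so for the second after the job is handed in, with the robot touching nothing.
It also fails if it takes over 69 s, if anything falls off the work surface, if the arm or the gripper's body presses on something with over 40 N, if the wrist force passes 120 N, or if a joint passes its speed limit or range.

ROBOT

A 7-joint arm with a two-finger parallel gripper is mounted at the origin on a cart in front of the work surface, level with it; the furniture and walls round the work are solid. World frame = base frame: x ahead of the robot, y to its left, z up, the work surface at z = 0. Lengths are in m, angles in rad, forces in N, time in s.
With the tool pointing down it reaches from about 0.425 to 0.875 m from the base axis. Payload 4.7 kg.
Tool frame: the origin (TCP) lies midway between the tips of the shut fingers; the grasp point (between the pads) lies 19 mm behind it; z points along the fingers, y is the line along which they close (so a half turn about z gives the same grasp; the last joint's range is limited). The gripper opens to 87 mm and grips with 3 to 60 N. Pads are 19 mm wide; open, the fingers measure 117 mm over their backs; the gripper's body (75 mm by 190 mm) begins 51 mm behind the grasp point.
Start: joints at [-1.115, 0.321, -0.07, 1.45, 0.023, 1.371, -0.057], TCP at [0.278, 0.588, 0.223] pointing down, gripper open.
Joint ranges: [-2.86, 2.86], [-0.3, 2.09], [-1.38, 1.24], [0.06, 2.45], [-1.56, 4.7], [0.09, 2.05], [-2.69, 2.69]. Speed limits (rad/s): [2.57, 2.57, 3.14, 3.14, 3.14, 3.14, 3.14].

INTERFACE

Orientations are given as a unit quaternion [w, x, y, z].
In Python, from bench import get_obs, camera, finish_job gives the robot as it stands.
- The arm moves only by the tool play_rows, never from a script. Its argument "increments" is a list of rows, each an object with "delta_pos": the shift along the tool's x, y, z in cm, a list of three; "turn": the turn about the tool's z in rad. A call has exactly 10 rows; each row is the pose to reach, as a shift and turn from the pose commanded when the call began, along the tool's axes at that moment; what a row does not reach only later rows make up. A row lasts 1/8 s, in which the tool goes at most 62.5 mm and 10.7 degrees, less where a joint would pass 70% of its speed; a pose out of reach is approached as far as the arm can. A call with a gripper value outside its range is refused whole. "fingers" is the opening, from 0 (shut) to 1 (fully open), set as the call begins (left out, the last holds). The fingers move at their own pace and stop on an object; "squeeze" is the grip in N (left out, the last holds). Time passes only in rows, so rows that repeat a pose let the fingers close, or fill a call up. It gives the time, the measured TCP pose, the force, the opening and the grip force at its end, in the units of the state.
- get_obs(): the state, without advancing time (a new reading comes with each control period).
- camera(name): name is "scene" or "top" or "wrist"; returns a dict with "img" (420x560x3 uint8, blue, green, red), "fovy" (degrees; the focal length in pixels is half the picture's height over the tangent of half this angle, whatever the lens; pixels are square), "cx", "cy" (the principal point, pixels), "world_to_cam" (4x4, takes a point from world to camera coordinates); the wrist camera has in their place "hand_eye" (4x4, takes a point from camera to tool coordinates, whose origin is the TCP and whose axes are the flange's). Camera axes: x right, y down, z forward; pixel columns grow to the right and rows downward; lengths in m; the calibration is good to about 2 mm. A picture is of the moment at which its call begins: read the wrist's pose just before it. There is no depth.
- finish_job(): hands the job in; it is judged then, once.
The state is a dict: "time_s": time; "joint_positions": joint angles; "dq": joint speeds; "effort": joint torques, N m; "eef_pos": TCP position; "ee_rot": TCP orientation; "contact_force": force on the tool from outside, world axes, zero at the start; "torque": the same for the moment, N m; "width": opening from 0.0 (shut) to 1.0 (fully open); "grasp_force": force on a finger pad.
Only numpy, scipy, OpenCV 4.12 (cv2) and the standard library are available. Lean on these libraries where they do the work, as an engineer would, in place of code of your own. Each camera call takes 0.05 s, during which the arm holds its last target. There are 200 camera calls.

## Working session

There is one attempt and no reset: what is moved stays moved. The work goes in short steps, Python scripts to look and compute and a tool call to move; the robot and the scene stay as the last step left them, time stands still between calls to the robot, and variables do not carry over. Pictures are saved under pics/ and viewed, at most 10 in all, crops included, and the job is handed in when it is done.

Besides the shell and the picture viewer there is one more tool, called after "Call:" as name(argument=value, ...) on one line, values as JSON. play_rows: Moves the arm, as the interface text tells. Its arguments: {"type":"object","properties":{"increments":{"type":"array","items":{"type":"object","properties":{"delta_pos":{"type":"array","items":{"type":"number"}},"turn":{"type":"number"}}}},"fingers":{"type":"number"},"squeeze":{"type":"number"}},"required":["increments"]}

```bash
mkdir -p pics; python3 - <<'E'
from bench import *
import cv2,numpy as np,pickle
o=get_obs();print(o)
d={}
for n in("scene","top","wrist"):
    c=camera(n);d[n]=c;cv2.imwrite(f"pics/{n}0.png",c["img"]);print(n,c["fovy"],c["cx"],c["cy"],c.get("world_to_cam",c.get("hand_eye")))
pickle.dump((o,d),open("d0.pkl","wb"))
E
```

```text
{'time_s': 0.0, 'joint_positions': array([-1.11489631,  0.3218232 , -0.0701203 ,  1.45165935,  0.02259928,
        1.37082419, -0.05689437]), 'dq': array([-0.00029733,  0.00216135,  0.00179893,  0.00034211, -0.00110307,
        0.00026197, -0.00035598]), 'effort': array([-1.00877078e-04, -4.91287887e+01, -4.04167129e-01, -3.12531066e+01,
       -6.40514516e-02,  4.39105066e-02,  1.85176118e-04]), 'eef_pos': array([0.2777055 , 0.58707285, 0.22146954]), 'ee_rot': array([-1.68219327e-04,  2.19073861e-01,  9.75707802e-01, -9.48389085e-04]), 'contact_force': array([-0.64539862,  0.13795688,  0.68746506]), 'torque': array([ 0.00128462, -0.03355124,  0.013936  ]), 'grasp_force': 0.0, 'width': 0.9988249600631735}
scene 49.53700930179826 276.86420222029244 202.70903966055224 [[ 0.64448455 -0.76461185  0.00289626 -0.29050412]
 [-0.57850916 -0.49009004 -0.65202677  0.40532989]
 [ 0.49996682  0.41854566 -0.75819042  0.72680026]
 [ 0.          0.          0.          1.        ]]
top 57.4239138624532 278.61997142753944 204.93492180722447 [[-0.02498796 -0.99964481 -0.00926564  0.07890056]
 [-0.99200181  0.02594189 -0.12352902  0.5315391 ]
 [ 0.12372551  0.0061048  -0.9922977   0.98882292]
 [ 0.          0.          0.          1.        ]]
wrist 66.77926602030865 273.9082057089279 211.2919870301979 [[-1.38552093e-03 -9.67688072e-01 -2.52146535e-01  6.75607086e-02]
 [ 9.99998862e-01 -1.19042518e-03 -9.26283222e-04  3.55640787e-05]
 [ 5.96191641e-04 -2.52147532e-01  9.67688621e-01 -1.61105271e-01]
 [ 0.00000000e+00  0.00000000e+00  0.00000000e+00  1.00000000e+00]]
```

View pics/scene0.png

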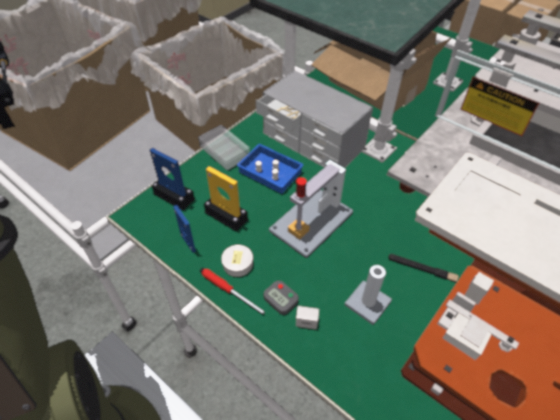

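View pics/top0.png

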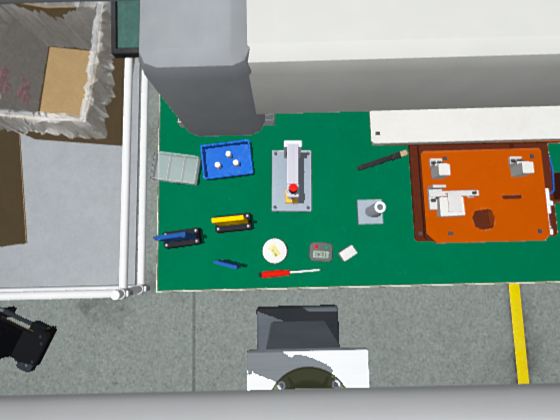

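The large blue plate in a holder is at scene (168,178) and top (180,237). A smaller loose blue plate lies at scene (185,230) and top (226,264). The one in the holder fits blue_eye, since it is larger and stands upright in the slot. The pin head is at scene (301,187), and the tube mouth is at scene (377,271) and top (379,206). Next I'll enlarge the area and measure.

```bash
cat > h.py <<'E'
import numpy as np,cv2
def K(c):
    h=c["img"].shape[0];f=h/2/np.tan(np.radians(c["fovy"])/2)
    return np.array([[f,0,c["cx"]],[0,f,c["cy"]],[0,0,1]])
def onz(c,uv,z,M=None):
    "pixel -> world point at height z"
    T=np.linalg.inv(c["world_to_cam"]) if M is None else M
    r=T[:3,:3]@np.linalg.solve(K(c),[uv[0],uv[1],1]);o=T[:3,3]
    return o+r*(z-o[2])/r[2]
def proj(c,p):
    q=c["world_to_cam"]@np.r_[p,1];q=K(c)@q[:3];return q[:2]/q[2]
def tri(a,ua,b,ub):
    P=[K(c)@c["world_to_cam"][:3] for c in(a,b)]
    X=cv2.triangulatePoints(P[0],P[1],np.float64(ua),np.float64(ub)).ravel();return X[:3]/X[3]
def R(q):
    from scipy.spatial.transform import Rotation
    return Rotation.from_quat(np.r_[q[1:],q[0]]).as_matrix()
E
python3 - <<'E'
import pickle,cv2,numpy as np
from h import *
o,d=pickle.load(open("d0.pkl","rb"));t=d["top"];s=d["scene"]
a=cv2.resize(t["img"][130:280,150:400],None,fx=3.2,fy=3.2,interpolation=cv2.INTER_CUBIC)
cv2.imwrite("pics/topc.png",a)
a=cv2.resize(s["img"][140:330,140:400],None,fx=3.05,fy=3.05,interpolation=cv2.INTER_CUBIC)
cv2.imwrite("pics/scc.png",a)
for n,c in(("top",t),("scene",s)):
    hsv=cv2.cvtColor(c["img"],cv2.COLOR_BGR2HSV)
    for nm,lo,hi in(("red",(0,150,90),(6,255,255)),("blue",(105,120,40),(125,255,255)),("yel",(20,150,90),(32,255,255))):
        m=cv2.inRange(hsv,lo,hi)
        k,l,st,ce=cv2.connectedComponentsWithStats(m)
        for i in range(1,k):
            if st[i,4]>25 and 140<ce[i,0]<400 and 130<ce[i,1]<330: print(n,nm,st[i],ce[i].round(1))
print(onz(t,(293,187),.174),onz(t,(379,206),.118),onz(s,(377,271),.118),onz(s,(301,182),.174))
E
```

```text
top red [290 184   7   8  50] [292.9 187.6]
top red [261 270  29   8 163] [274.4 273.2]
top blue [ 200  139   53   41 1616] [226.1 159.1]
top blue [154 231  43  11 279] [175.7 236.4]
top blue [214 260  27   9 106] [227.1 263.8]
top yel [286 191  11  12  42] [290.  199.1]
top yel [211 215  37  11 292] [229.4 220. ]
scene red [296 177  10  10  76] [300.6 181.4]
scene red [202 269  30  24 271] [216.2 279.9]
scene blue [ 237  145   65   48 1557] [270.  167.9]
scene blue [151 149  35  47 668] [168.3 173. ]
scene blue [174 204  21  47 300] [183.7 226.4]
scene yel [207 167  33  50 879] [223.4 191.6]
[0.55669206 0.03018523 0.174     ] [ 0.51381527 -0.17969647  0.118     ] [ 0.51130311 -0.18337747  0.118     ] [0.55248174 0.02525631 0.174     ]
```

View pics/topc.png

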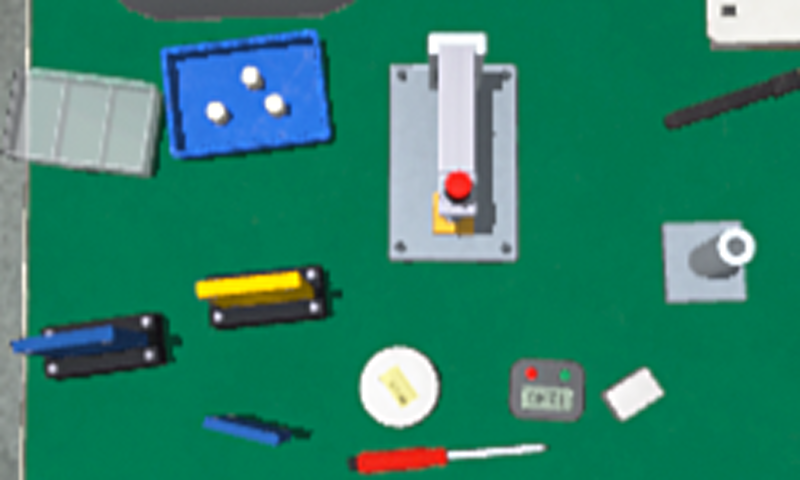

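View pics/scc.png

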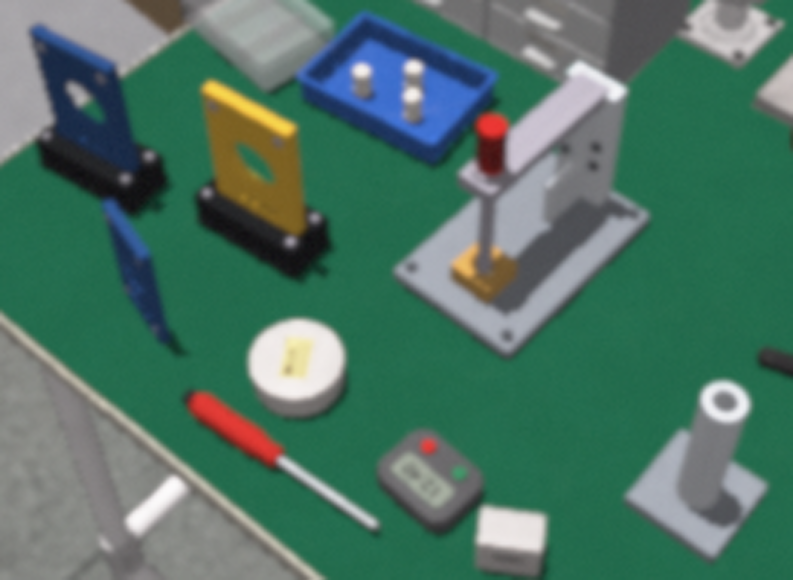

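The crops show the large blue plate standing in the black holder (scene crop (85,95)). The small blue plate stands free at crop (135,270), so the former is meant. The red pin head top is at top crop (457,185) and the tube mouth at (737,246). The stand's peg runs roughly along +x away from the robot.

```bash
python3 - <<'E'
import pickle
from h import *
o,d=pickle.load(open("d0.pkl","rb"));t=d["top"];s=d["scene"]
T=lambda u,v:((u+.5)/3.2-.5+150,(v+.5)/3.2-.5+130)
S=lambda u,v:((u+.5)/3.05-.5+140,(v+.5)/3.05-.5+140)
def p(n,c,f,pts,z):
    w=np.array([onz(c,f(*q),z) for q in pts])[:,:2];print(n,w.round(4).tolist());return w
p("pin T",t,T,[(457,185)],.174);p("pin S",s,S,[(491,125)],.174)
print("tri",tri(t,T(457,185),s,S(491,125)))
p("tube T",t,T,[(737,246)],.118);p("tube S",s,S,[(725,401)],.118);print(tri(t,T(737,246),s,S(725,401)))
b=p("baseT TL TR BR BL",t,T,[(390,65),(518,65),(517,262),(388,260)],.012)
print("c",b.mean(0),"yaw",[np.arctan2(*(b[i]-b[j])[::-1]) for i,j in((0,3),(1,2))])
p("baseS BL BR TR",s,S,[(395,270),(508,355),(650,215)],.012)
for n,c,f,pt in(("blueT",t,T,[(15,345),(113,334)]),("blueS",s,S,[(33,27),(127,72)]),("yelT",t,T,[(197,290),(303,280)]),("yelS",s,S,[(207,85),(295,132)])):
    w=p(n,c,f,pt,.136);e=w[0]-w[1];print(w.mean(0),np.hypot(*e),"yaw",np.arctan2(-e[0],e[1]))
p("holder a S",s,S,[(40,148),(122,208),(163,160)],.032)
E
```

```text
pin T [[0.5556, 0.0314]]
pin S [[0.5549, 0.028]]
tri [0.55704895 0.03052471 0.17037001]
tube T [[0.5125, -0.182]]
tube S [[0.5115, -0.184]]
[ 0.51315661 -0.18317076  0.11494403]
baseT TL TR BR BL [[0.6901, 0.0812], [0.687, -0.0295], [0.5157, -0.0226], [0.5202, 0.0868]]
c [0.6032497  0.02897276] yaw [np.float64(-0.03270536841361203), np.float64(-0.04053106005849898)]
baseS BL BR TR [[0.5204, 0.0812], [0.5149, -0.0272], [0.6842, -0.0315]]
blueT [[0.4504, 0.3621], [0.4567, 0.2891]]
[0.45351307 0.32561372] 0.07320955818264528 yaw 0.08627482299865695
blueS [[0.4476, 0.3603], [0.4601, 0.2743]]
[0.45380321 0.31732438] 0.0869494471121048 yaw 0.14424667063181854
yelT [[0.4879, 0.2265], [0.4933, 0.1472]]
[0.49058852 0.18687213] 0.07944485032774817 yaw 0.06858783508267477
yelS [[0.4872, 0.2225], [0.4941, 0.1454]]
[0.49062888 0.18397156] 0.07742320080041844 yaw 0.08996586683990587
holder a S [[0.4224, 0.355], [0.4225, 0.2621], [0.4747, 0.2742]]
```

```bash
cat > plan.py <<'E'
# usage: plan.py x y z yaw(deg of tool y in world) [more waypoints]; prints rows relative to start pose; state = last commanded
import sys,json,numpy as np
f="cmd.json"
try: s=json.load(open(f))
except Exception: s=[.278,.588,.223,64.7]
a=list(map(float,sys.argv[1:]))
th=np.radians(s[3]);y=np.array([np.cos(th),np.sin(th),0]);x=np.cross(y,[0,0,-1])
for i in range(0,len(a),4):
    d=np.array(a[i:i+3])-s[:3]
    print("delta_pos",[round(float(v*100),2) for v in(d@x,d@y,-d[2])],"turn",round(-np.radians(a[i+3]-s[3]),3),"dist",round(float(np.linalg.norm(d)),3))
json.dump(a[-4:],open(f,"w"))
E
cat > ob.py <<'E'
from bench import get_obs
from h import *
def st():
    o=get_obs();r=R(o["ee_rot"]);print("t",round(o["time_s"],2),"p",o["eef_pos"].round(4),"yaw",round(np.degrees(np.arctan2(r[1,1],r[0,1])),2),"z",r[:,2].round(3),"F",o["contact_force"].round(1),"w",round(o["width"],3),"g",round(o["grasp_force"],1));return o
E
python3 plan.py .555 .030 .25 88
```

```text
delta_pos [-48.89, -38.61, -2.7] turn -0.407 dist 0.624
```

Call:
play_rows(increments=[{"delta_pos": [-4.9,-3.9,-2.7],"turn": -0.04},{"delta_pos": [-10.4,-8.2,-2.7],"turn": -0.1},{"delta_pos": [-15.9,-12.5,-2.7],"turn": -0.16},{"delta_pos": [-21.4,-16.9,-2.7],"turn": -0.22},{"delta_pos": [-26.9,-21.2,-2.7],"turn": -0.28},{"delta_pos": [-32.4,-25.6,-2.7],"turn": -0.34},{"delta_pos": [-37.9,-29.9,-2.7],"turn": -0.407},{"delta_pos": [-43.4,-34.3,-2.7],"turn": -0.407},{"delta_pos": [-48.89,-38.61,-2.7],"turn": -0.407},{"delta_pos": [-48.89,-38.61,-2.7],"turn": -0.407}], fingers=0.6)

```text
time_s: 1.4
eef_pos: [0.5539, 0.0306, 0.2496]
ee_rot: [0.0, 0.017, 1.0, 0.0]
contact_force: [0.3, 1.1, -0.2]
width: 0.598
grasp_force: 0.0
```

```bash
python3 - <<'E'
from ob import *
from bench import camera
import pickle
o=st();c=camera("wrist");o2=st()
pickle.dump((o,c),open("w1.pkl","wb"));cv2.imwrite("pics/w1.png",c["img"])
M=np.eye(4);M[:3,:3]=R(o["ee_rot"]);M[:3,3]=o["eef_pos"];M=M@c["hand_eye"]
hsv=cv2.cvtColor(c["img"],cv2.COLOR_BGR2HSV);m=cv2.inRange(hsv,(0,150,90),(6,255,255))|cv2.inRange(hsv,(175,150,90),(180,255,255))
k,l,s,ce=cv2.connectedComponentsWithStats(m)
for i in range(1,k):
    if s[i,4]>100: print(s[i],ce[i],onz(c,ce[i],.174,M))
E
```

```text
t 1.4 p [0.5539 0.0306 0.2496] yaw 88.03 z [ 0.  0. -1.] F [ 0.3  1.1 -0.2] w 0.598 g 0.0
t 1.45 p [0.5566 0.0195 0.2496] yaw 87.36 z [ 0.003 -0.007 -1.   ] F [ 2.  -7.2  0.3] w 0.595 g 0.0
[275   0  68  17 902] [307.59645233   6.92904656] [0.40992958 0.05734132 0.174     ]
[261 209  17  26 349] [269.67335244 221.71060172] [0.55614935 0.02664949 0.174     ]
```

View pics/w1.png

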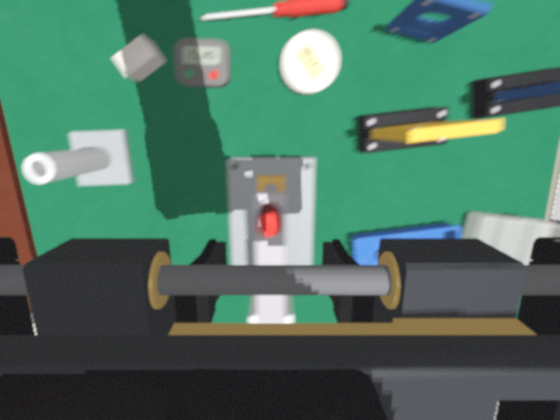

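The wrist view shows the pin head at (269,221), the tube mouth at left (40,167), the tin at (310,62), and the blue and yellow holders at right. The arm was still settling when it was taken, so I'll measure again at rest.

```bash
python3 - <<'E'
from ob import *
from bench import camera
import pickle
for i in range(5): camera("wrist")
o=st();c=camera("wrist");o2=st()
pickle.dump((o,c),open("w2.pkl","wb"));cv2.imwrite("pics/w2.png",c["img"])
M=np.eye(4);M[:3,:3]=R(o["ee_rot"]);M[:3,3]=o["eef_pos"];M=M@c["hand_eye"]
im=c["img"]
# crops: pin and tube, enlarged
a=cv2.resize(im[190:260,230:310],(560,490),interpolation=cv2.INTER_CUBIC)
b=cv2.resize(im[140:210,10:50],(240,420),interpolation=cv2.INTER_CUBIC)
b=cv2.copyMakeBorder(b,0,70,0,0,0);cv2.imwrite("pics/w2c.png",np.hstack([a,b]))
p=np.linalg.inv(M)
def pr(x): q=K(c)@(p@np.r_[x,1])[:3];return (q[:2]/q[2]).round(1)
print("expected pin top/collar",pr([.555,.030,.174]),pr([.555,.030,.134]),"tube",pr([.5125,-.1825,.118]))
E
```

```text
t 1.7 p [0.5529 0.034  0.2492] yaw 88.12 z [-0.001  0.001 -1.   ] F [ 0.4  0.5 -0.1] w 0.603 g 0.0
t 1.75 p [0.5529 0.0344 0.2493] yaw 88.18 z [-0.001  0.001 -1.   ] F [ 0.2  0.2 -0.2] w 0.598 g 0.0
expected pin top/collar [269.6 221.8] [270.2 209.1] tube [ 36.7 167.6]
```

View pics/w2c.png

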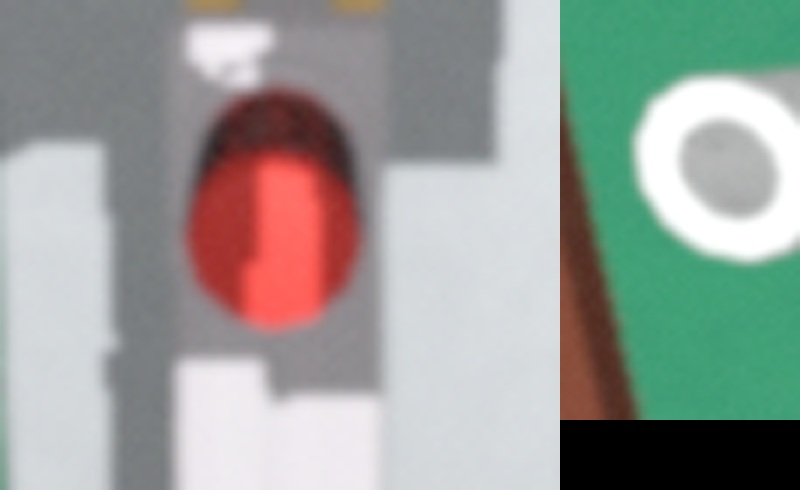

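Pin head top is at px (269.0,224.3) and the tube mouth at (38.2,167.8). Both are within 2 mm of the first estimates, giving pin (0.557,0.030) and tube (0.5127,-0.181). Descending to grip.

```bash
python3 plan.py .557 .030 .139 88
```

```text
delta_pos [-0.2, 0.01, 11.1] turn -0.0 dist 0.111
```

Call:
play_rows(increments=[{"delta_pos": [-0.2,0,1.5]},{"delta_pos": [-0.2,0,3.5]},{"delta_pos": [-0.2,0,5.5]},{"delta_pos": [-0.2,0,7.5]},{"delta_pos": [-0.2,0,9]},{"delta_pos": [-0.2,0,10.2]},{"delta_pos": [-0.2,0,11.1]},{"delta_pos": [-0.2,0,11.1]},{"delta_pos": [-0.2,0,11.1]},{"delta_pos": [-0.2,0,11.1]}], fingers=0.6)

```text
validation failed for argument at $.in...
```

Call:
play_rows(increments=[{"delta_pos": [0,0,0]},{"delta_pos": [0,0,0]},{"delta_pos": [0,0,0]},{"delta_pos": [0,0,0]},{"delta_pos": [0,0,0]},{"delta_pos": [0,0,0]},{"delta_pos": [0,0,0]},{"delta_pos": [0,0,0]},{"delta_pos": [0,0,0]},{"delta_pos": [0,0,0]}], fingers=0, squeeze=25)

```text
validation failed for argument at $.in...
```

Call:
play_rows(increments=[{"delta_pos": [-0.2,0,1.5],"turn": 0},{"delta_pos": [-0.2,0,3.5],"turn": 0},{"delta_pos": [-0.2,0,5.5],"turn": 0},{"delta_pos": [-0.2,0,7.5],"turn": 0},{"delta_pos": [-0.2,0,9],"turn": 0},{"delta_pos": [-0.2,0,10.2],"turn": 0},{"delta_pos": [-0.2,0,11.1],"turn": 0},{"delta_pos": [-0.2,0,11.1],"turn": 0},{"delta_pos": [-0.2,0,11.1],"turn": 0},{"delta_pos": [-0.2,0,11.1],"turn": 0}], fingers=0.6)

```text
time_s: 3.0
eef_pos: [0.5559, 0.0322, 0.1392]
ee_rot: [0.001, 0.017, 1.0, 0.0]
contact_force: [0.5, 0.3, -0.0]
width: 0.599
grasp_force: 0.0
```

Call:
play_rows(increments=[{"delta_pos": [0,0,0],"turn": 0},{"delta_pos": [0,0,0],"turn": 0},{"delta_pos": [0,0,0],"turn": 0},{"delta_pos": [0,0,0],"turn": 0},{"delta_pos": [0,0,0],"turn": 0},{"delta_pos": [0,0,0],"turn": 0},{"delta_pos": [0,0,0],"turn": 0},{"delta_pos": [0,0,0],"turn": 0},{"delta_pos": [0,0,0],"turn": 0},{"delta_pos": [0,0,0],"turn": 0}], fingers=0, squeeze=25)

```text
time_s: 4.25
eef_pos: [0.5555, 0.0322, 0.1386]
ee_rot: [0.0, 0.017, 1.0, 0.0]
contact_force: [0.6, -1.3, 0.5]
width: 0.224
grasp_force: 25.0
```

Grip is good: the 19.5 mm opening matches the 20 mm head. Lifting straight up.

Call:
play_rows(increments=[{"delta_pos": [0,0,-0.7],"turn": 0},{"delta_pos": [0,0,-2],"turn": 0},{"delta_pos": [0,0,-3.5],"turn": 0},{"delta_pos": [0,0,-5],"turn": 0},{"delta_pos": [0,0,-6.5],"turn": 0},{"delta_pos": [0,0,-8],"turn": 0},{"delta_pos": [0,0,-9.5],"turn": 0},{"delta_pos": [0,0,-11],"turn": 0},{"delta_pos": [0,0,-12.2],"turn": 0},{"delta_pos": [0,0,-12.8],"turn": 0}])

```text
time_s: 5.5
eef_pos: [0.5557, 0.0322, 0.2675]
ee_rot: [0.0, 0.017, 1.0, 0.0]
contact_force: [0.1, 0.0, -1.1]
width: 0.222
grasp_force: 25.0
```

```bash
echo '[0.557,0.030,0.267,88]'>cmd.json; python3 plan.py .514 -.183 .267 88
```

```text
delta_pos [3.55, -21.44, -0.0] turn -0.0 dist 0.217
```

Call:
play_rows(increments=[{"delta_pos": [0.3,-1.5,0],"turn": 0},{"delta_pos": [0.7,-4.2,0],"turn": 0},{"delta_pos": [1.3,-7.8,0],"turn": 0},{"delta_pos": [1.9,-11.5,0],"turn": 0},{"delta_pos": [2.5,-15.2,0],"turn": 0},{"delta_pos": [3.05,-18.4,0],"turn": 0},{"delta_pos": [3.4,-20.5,0],"turn": 0},{"delta_pos": [3.55,-21.4,0],"turn": 0},{"delta_pos": [3.55,-21.4,0],"turn": 0},{"delta_pos": [3.55,-21.4,0],"turn": 0}])

```text
time_s: 6.75
eef_pos: [0.5127, -0.1792, 0.2663]
ee_rot: [-0.0, 0.017, 1.0, 0.0]
contact_force: [-0.2, 0.2, -0.6]
width: 0.218
grasp_force: 25.0
```

```bash
python3 - <<'E'
from ob import *
from bench import camera
import pickle
for i in range(2): camera("wrist")
o=st();c=camera("wrist");s=camera("scene");t=camera("top")
pickle.dump((o,c,s,t),open("w3.pkl","wb"))
a=cv2.resize(c["img"][150:300,200:340],(420,450),interpolation=cv2.INTER_CUBIC)
b=cv2.resize(s["img"][190:340,320:440],(360,450),interpolation=cv2.INTER_CUBIC)
cv2.imwrite("pics/w3.png",np.hstack([a,b]))
M=np.eye(4);M[:3,:3]=R(o["ee_rot"]);M[:3,3]=o["eef_pos"];M=M@c["hand_eye"];p=np.linalg.inv(M)
def pr(x): q=K(c)@(p@np.r_[x,1])[:3];return (q[:2]/q[2]).round(1)
e=o["eef_pos"];print("foot",pr(e+[0,0,-.119]),"tube .5127,-.1812",pr([.5127,-.1812,.118]))
print("scene foot",proj(s,e+[0,0,-.119]),"tube",proj(s,[.5127,-.1812,.118]))
E
```

```text
t 6.85 p [ 0.5128 -0.1792  0.2664] yaw 88.12 z [-0.  0. -1.] F [ 0.6  0.6 -1.1] w 0.225 g 25.0
foot [274.6 205.7] tube .5127,-.1812 [272.5 198.7]
scene foot [378.25724528 260.08500215] tube [376.37735627 269.82195265]
```

View pics/w3.png

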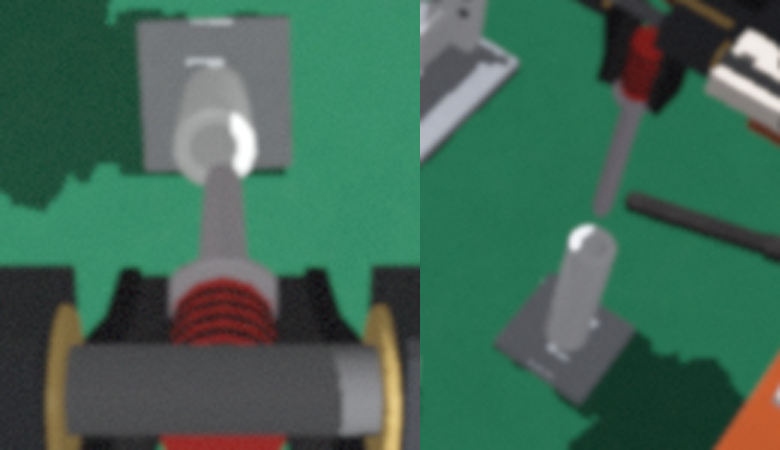

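The wrist view shows the foot at (274,206) just above the mouth at (272,199), and the scene view agrees. A correction of about −2.4 mm in y and −0.8 mm in x is needed, then down.

Call:
play_rows(increments=[{"delta_pos": [0.08,-0.24,0],"turn": 0},{"delta_pos": [0.08,-0.24,0.8],"turn": 0},{"delta_pos": [0.08,-0.24,2.0],"turn": 0},{"delta_pos": [0.08,-0.24,3.2],"turn": 0},{"delta_pos": [0.08,-0.24,4.5],"turn": 0},{"delta_pos": [0.08,-0.24,6],"turn": 0},{"delta_pos": [0.08,-0.24,7.5],"turn": 0},{"delta_pos": [0.08,-0.24,9],"turn": 0},{"delta_pos": [0.08,-0.24,10.5],"turn": 0},{"delta_pos": [0.08,-0.24,11.5],"turn": 0}])

```text
time_s: 8.25
eef_pos: [0.5114, -0.1826, 0.1504]
ee_rot: [-0.0, 0.017, 1.0, 0.0]
contact_force: [-0.5, 0.1, -0.6]
width: 0.217
grasp_force: 25.0
```

Entered freely. Now seating the collar.

Call:
play_rows(increments=[{"delta_pos": [0,0,0.8],"turn": 0},{"delta_pos": [0,0,1.6],"turn": 0},{"delta_pos": [0,0,2.1],"turn": 0},{"delta_pos": [0,0,2.4],"turn": 0},{"delta_pos": [0,0,2.5],"turn": 0},{"delta_pos": [0,0,2.6],"turn": 0},{"delta_pos": [0,0,2.7],"turn": 0},{"delta_pos": [0,0,2.7],"turn": 0},{"delta_pos": [0,0,2.7],"turn": 0},{"delta_pos": [0,0,2.7],"turn": 0}])

```text
time_s: 9.5
eef_pos: [0.5118, -0.1828, 0.1265]
ee_rot: [0.0, 0.017, 1.0, 0.0]
contact_force: [-5.1, 1.2, 10.3]
width: 0.219
grasp_force: 25.0
```

Collar contact at 10 N is at the expected height. Releasing and rising, with the opening kept modest.

Call:
play_rows(increments=[{"delta_pos": [0,0,-0.1],"turn": 0},{"delta_pos": [0,0,-0.1],"turn": 0},{"delta_pos": [0,0,-0.1],"turn": 0},{"delta_pos": [0,0,-0.1],"turn": 0},{"delta_pos": [0,0,-2],"turn": 0},{"delta_pos": [0,0,-5],"turn": 0},{"delta_pos": [0,0,-8.5],"turn": 0},{"delta_pos": [0,0,-11.5],"turn": 0},{"delta_pos": [0,0,-13.0],"turn": 0},{"delta_pos": [0,0,-13.5],"turn": 0}], fingers=0.6)

```text
time_s: 10.75
eef_pos: [0.5119, -0.1829, 0.2606]
ee_rot: [0.001, 0.017, 1.0, -0.0]
contact_force: [-0.1, -0.3, -0.9]
width: 0.602
grasp_force: 0.0
```

```bash
echo '[0.5132,-0.1854,0.260,88]'>cmd.json; python3 plan.py .48 .32 .26 5.7
python3 - <<'E'
from ob import *
from bench import camera
o=st();s=camera("scene")
hsv=cv2.cvtColor(s["img"],cv2.COLOR_BGR2HSV);m=cv2.inRange(hsv,(0,150,60),(6,255,255))[220:280,350:400]
ys,xs=np.nonzero(m);print("red",xs.min()+350,xs.max()+350,ys.min()+220,ys.max()+220)
print("expect top",proj(s,[.513,-.182,.162]),"base",proj(s,[.513,-.182,.122]))
E
```

```text
delta_pos [5.08, 50.39, -0.0] turn 1.436 dist 0.506
t 10.75 p [ 0.5119 -0.1829  0.2606] yaw 88.01 z [ 0.002 -0.    -1.   ] F [-0.1 -0.3 -0.9] w 0.602 g 0.0
red 376 388 254 272
expect top [381.17486376 256.17024505] base [377.22668371 268.75192918]
```

Pin parked: red spans rows 254–272, matching the expected seated height. Moving to the blue template.

```bash
echo '[0.5132,-0.1854,0.260,88]'>cmd.json; python3 plan.py .50 .08 .26 45 .4537 .320 .26 5.7
```

```text
delta_pos [2.25, 26.48, -0.0] turn 0.75 dist 0.266
delta_pos [7.71, 50.3, -0.0] turn 1.436 dist 0.509
```

Call:
play_rows(increments=[{"delta_pos": [0.2,2,0],"turn": 0.05},{"delta_pos": [0.5,6,0],"turn": 0.15},{"delta_pos": [0.9,10.5,0],"turn": 0.28},{"delta_pos": [1.3,15.5,0],"turn": 0.43},{"delta_pos": [1.8,20.5,0],"turn": 0.58},{"delta_pos": [2.4,25.5,0],"turn": 0.73},{"delta_pos": [3.4,30.5,0],"turn": 0.88},{"delta_pos": [4.5,35.5,0],"turn": 1.03},{"delta_pos": [5.6,40.5,0],"turn": 1.18},{"delta_pos": [6.5,45,0],"turn": 1.3}], fingers=0.6)

```text
time_s: 12.05
eef_pos: [0.4611, 0.2708, 0.2581]
ee_rot: [-0.0, 0.62, 0.784, -0.001]
contact_force: [1.6, -0.7, 0.7]
width: 0.602
grasp_force: 0.0
```

```bash
python3 - <<'E'
# commanded pose after the call above
import json,numpy as np
th=np.radians(88);y=np.array([np.cos(th),np.sin(th),0]);x=np.cross(y,[0,0,-1])
p=np.array([.5132,-.1854,.26])+.065*x+.45*y
json.dump([*p,88-float(np.degrees(1.3))],open("cmd.json","w"));print(p)
E
python3 plan.py .4537 .320 .26 5.7
```

```text
[0.46394437 0.26659434 0.26      ]
delta_pos [5.43, 0.25, -0.0] turn 0.136 dist 0.054
```

Call:
play_rows(increments=[{"delta_pos": [2.5,0.1,0],"turn": 0.07},{"delta_pos": [4.2,0.2,0],"turn": 0.12},{"delta_pos": [5.1,0.25,0],"turn": 0.136},{"delta_pos": [5.43,0.25,0],"turn": 0.136},{"delta_pos": [5.43,0.25,0],"turn": 0.136},{"delta_pos": [5.43,0.25,0],"turn": 0.136},{"delta_pos": [5.43,0.25,0],"turn": 0.136},{"delta_pos": [5.43,0.25,0],"turn": 0.136},{"delta_pos": [5.43,0.25,0],"turn": 0.136},{"delta_pos": [5.43,0.25,0],"turn": 0.136}])

```text
time_s: 13.3
eef_pos: [0.452, 0.3226, 0.2596]
ee_rot: [0.0, 0.671, 0.742, 0.0]
contact_force: [0.7, -0.6, 0.2]
width: 0.601
grasp_force: 0.0
```

```bash
python3 - <<'E'
from ob import *
from bench import camera
import pickle
o=st();c=camera("wrist")
pickle.dump((o,c),open("w4.pkl","wb"))
cv2.imwrite("pics/w4.png",cv2.resize(c["img"][120:320,150:420],(800,593),interpolation=cv2.INTER_CUBIC))
M=np.eye(4);M[:3,:3]=R(o["ee_rot"]);M[:3,3]=o["eef_pos"];M=M@c["hand_eye"];p=np.linalg.inv(M)
def pr(x): q=K(c)@(p@np.r_[x,1])[:3];return (q[:2]/q[2]).round(1)
print(pr([.4537,.32,.136]))
E
```

```text
t 13.3 p [0.452  0.3226 0.2596] yaw 5.73 z [ 0.  0. -1.] F [ 0.7 -0.6  0.2] w 0.601 g 0.0
[274.6 207.7]
```

View pics/w4.png

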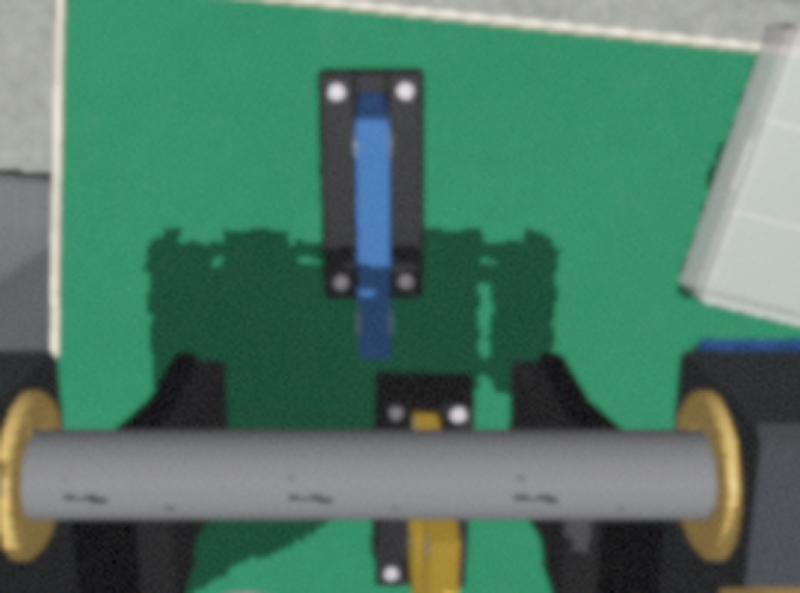

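The plate's top edge runs from crop (372,118) to (375,357), with the yellow plate below and to the right. Converting this to world coordinates.

```bash
python3 - <<'E'
import pickle
from h import *
o,c=pickle.load(open("w4.pkl","rb"))
M=np.eye(4);M[:3,:3]=R(o["ee_rot"]);M[:3,3]=o["eef_pos"];M=M@c["hand_eye"]
f=lambda u,v:(150+(u+.5)/2.963-.5,120+(v+.5)/2.963-.5)
a=onz(c,f(372,118),.136,M);b=onz(c,f(375,357),.136,M);e=a-b
print(a,b,(a+b)/2,np.hypot(*e[:2]),"yaw",np.degrees(np.arctan2(-e[0],e[1])))
for q in((320,72),(423,70),(327,297),(421,297)):print("holder",onz(c,f(*q),.032,M).round(4))
E
```

```text
[0.44991017 0.36382316 0.136     ] [0.4583912  0.28866846 0.136     ] [0.45415069 0.32624581 0.136     ] 0.07563171551724172 yaw 6.4384575879013255
holder [0.4287 0.3704 0.032 ]
holder [0.4699 0.3753 0.032 ]
holder [0.4398 0.2766 0.032 ]
holder [0.4798 0.2806 0.032 ]
```

```bash
python3 plan.py .4558 .3236 .107 6.4
```

```text
delta_pos [0.34, 0.24, 15.3] turn -0.012 dist 0.153
```

Call:
play_rows(increments=[{"delta_pos": [0.34,0.24,1],"turn": -0.012},{"delta_pos": [0.34,0.24,3],"turn": -0.012},{"delta_pos": [0.34,0.24,5.5],"turn": -0.012},{"delta_pos": [0.34,0.24,8],"turn": -0.012},{"delta_pos": [0.34,0.24,10.5],"turn": -0.012},{"delta_pos": [0.34,0.24,13],"turn": -0.012},{"delta_pos": [0.34,0.24,14.5],"turn": -0.012},{"delta_pos": [0.34,0.24,15.3],"turn": -0.012},{"delta_pos": [0.34,0.24,15.3],"turn": -0.012},{"delta_pos": [0.34,0.24,15.3],"turn": -0.012}])

```text
time_s: 14.6
eef_pos: [0.4547, 0.3267, 0.1075]
ee_rot: [0.0, 0.666, 0.746, 0.001]
contact_force: [0.6, -0.2, 1.1]
width: 0.599
grasp_force: 0.0
```

Call:
play_rows(increments=[{"delta_pos": [0,0,0],"turn": 0},{"delta_pos": [0,0,0],"turn": 0},{"delta_pos": [0,0,0],"turn": 0},{"delta_pos": [0,0,0],"turn": 0},{"delta_pos": [0,0,0],"turn": 0},{"delta_pos": [0,0,0],"turn": 0},{"delta_pos": [0,0,0],"turn": 0},{"delta_pos": [0,0,0],"turn": 0},{"delta_pos": [0,0,0],"turn": 0},{"delta_pos": [0,0,0],"turn": 0}], fingers=0, squeeze=35)

```text
time_s: 15.85
eef_pos: [0.4541, 0.3263, 0.1066]
ee_rot: [0.0, 0.666, 0.746, 0.0]
contact_force: [-0.1, -0.3, -0.5]
width: 0.11
grasp_force: 35.0
```

The plate is gripped: the 9.6 mm opening matches its thickness. Lifting out, then moving to in front of the peg's free end.

Call:
play_rows(increments=[{"delta_pos": [0,0,-0.7],"turn": 0},{"delta_pos": [0,0,-1.8],"turn": 0},{"delta_pos": [0,0,-3.2],"turn": 0},{"delta_pos": [0,0,-5],"turn": 0},{"delta_pos": [0,0,-7],"turn": 0},{"delta_pos": [0,0,-9],"turn": 0},{"delta_pos": [0,0,-11],"turn": 0},{"delta_pos": [0,0,-13],"turn": 0},{"delta_pos": [0,0,-14.5],"turn": 0},{"delta_pos": [0,0,-15.3],"turn": 0}])

```text
time_s: 17.1
eef_pos: [0.4544, 0.3265, 0.2611]
ee_rot: [0.0, 0.666, 0.746, 0.001]
contact_force: [-0.2, -0.3, -2.1]
width: 0.107
grasp_force: 35.0
```

```bash
echo '[0.4558,0.3236,0.26,6.4]'>cmd.json; python3 plan.py .5013 .031 .26 -2.1
```

```text
delta_pos [-29.58, 1.26, -0.0] turn 0.148 dist 0.296
```

Call:
play_rows(increments=[{"delta_pos": [-1.5,0.1,0],"turn": 0.01},{"delta_pos": [-4.5,0.2,0],"turn": 0.03},{"delta_pos": [-8.5,0.4,0],"turn": 0.05},{"delta_pos": [-13,0.6,0],"turn": 0.07},{"delta_pos": [-17.5,0.75,0],"turn": 0.09},{"delta_pos": [-22,0.95,0],"turn": 0.11},{"delta_pos": [-26,1.1,0],"turn": 0.13},{"delta_pos": [-28.6,1.2,0],"turn": 0.148},{"delta_pos": [-29.58,1.26,0],"turn": 0.148},{"delta_pos": [-29.58,1.26,0],"turn": 0.148}])

```text
time_s: 18.35
eef_pos: [0.4995, 0.0339, 0.2594]
ee_rot: [-0.0, 0.72, 0.694, 0.0]
contact_force: [0.7, 0.3, -1.3]
width: 0.109
grasp_force: 35.0
```

Call:
play_rows(increments=[{"delta_pos": [0,0,0.7],"turn": 0},{"delta_pos": [0,0,2],"turn": 0},{"delta_pos": [0,0,3.7],"turn": 0},{"delta_pos": [0,0,5.5],"turn": 0},{"delta_pos": [0,0,7.2],"turn": 0},{"delta_pos": [0,0,8.8],"turn": 0},{"delta_pos": [0,0,10.1],"turn": 0},{"delta_pos": [0,0,10.9],"turn": 0},{"delta_pos": [0,0,10.9],"turn": 0},{"delta_pos": [0,0,10.9],"turn": 0}])

```text
time_s: 19.6
eef_pos: [0.5002, 0.0338, 0.1511]
ee_rot: [0.0, 0.72, 0.694, 0.001]
contact_force: [-0.2, -0.2, -0.9]
width: 0.111
grasp_force: 35.0
```

```bash
echo '[0.5013,0.031,0.151,-2.1]'>cmd.json; python3 - <<'E'
from ob import *
from bench import camera
import pickle
o=st();c=camera("wrist");s=camera("scene");t=camera("top")
pickle.dump((o,c,s,t),open("w5.pkl","wb"))
a=cv2.resize(c["img"][60:320,120:440],(390,317),interpolation=cv2.INTER_CUBIC)
b=cv2.resize(s["img"][150:280,240:400],(410,333),interpolation=cv2.INTER_CUBIC)
a=cv2.copyMakeBorder(a,0,16,0,0,0);d=cv2.resize(t["img"][130:230,240:360],(300,250),interpolation=cv2.INTER_CUBIC)
d=cv2.copyMakeBorder(d,0,0,0,500,0);cv2.imwrite("pics/w5.png",np.vstack([np.hstack([a,b]),d]))
E
```

```text
t 19.6 p [0.5002 0.0338 0.1511] yaw -2.06 z [ 0.001  0.    -1.   ] F [-0.2 -0.2 -0.9] w 0.111 g 35.0
```

View pics/w5.png

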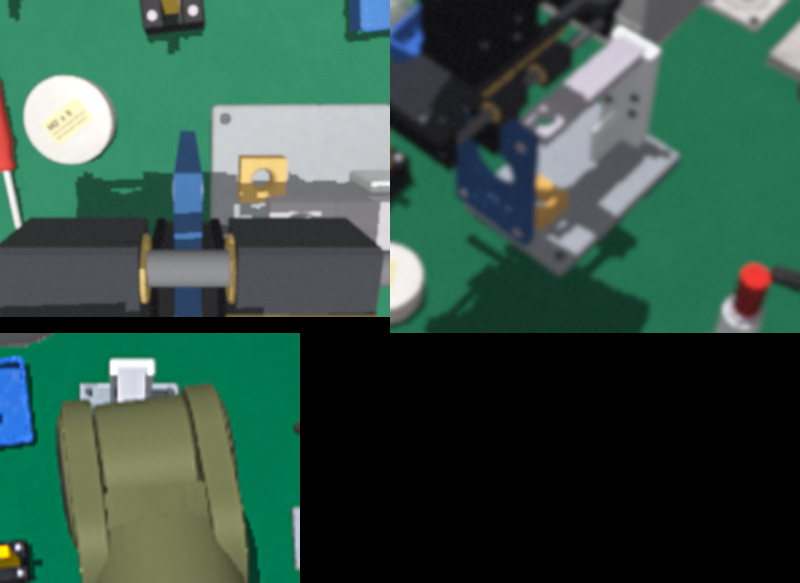

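The wrist view shows the plate square to the stand, with the bush at crop (263,179). The scene view shows the eye in front of the peg end, the peg hole at crop (545,122), and the pin standing in the tube. Next I'll check the lateral line.

```bash
python3 - <<'E'
import pickle
from h import *
o,c,s,t=pickle.load(open("w5.pkl","rb"))
M=np.eye(4);M[:3,:3]=R(o["ee_rot"]);M[:3,3]=o["eef_pos"];M=M@c["hand_eye"]
f=lambda u,v:(120+(u+.5)/1.219-.5,60+(v+.5)/1.219-.5)
print("bush hole",onz(c,f(263,179),.03,M)); 
for q in((238,156),(288,156),(238,202)):print("bush corner",onz(c,f(*q),.03,M))
print("base corner BL",onz(c,f(213,105),.012,M),onz(c,f(213,190),.012,M))
print("scene hole",onz(s,(300.5,197.6),.13))
E
python3 plan.py .5566 .0290 .151 -2.1 .6160 .0270 .151 -2.1
```

```text
bush hole [0.55742474 0.03045987 0.03      ]
bush corner [0.53880556 0.04862921 0.03      ]
bush corner [0.57565134 0.04723755 0.03      ]
bush corner [0.53863493 0.01316375 0.03      ]
base corner BL [0.52231381 0.08520504 0.012     ] [0.52090916 0.01834612 0.012     ]
scene hole [0.5518474  0.02362388 0.13      ]
delta_pos [0.0, 5.53, -0.0] turn -0.0 dist 0.055
delta_pos [0.02, 11.48, -0.0] turn -0.0 dist 0.115
```

The stand axis is y=0.0327 here, so I'll shift −1 mm in y and advance onto the peg.

Call:
play_rows(increments=[{"delta_pos": [-0.1,0.4,0],"turn": 0},{"delta_pos": [-0.1,0.9,0],"turn": 0},{"delta_pos": [-0.1,1.5,0],"turn": 0},{"delta_pos": [-0.1,2.1,0],"turn": 0},{"delta_pos": [-0.1,2.7,0],"turn": 0},{"delta_pos": [-0.1,3.3,0],"turn": 0},{"delta_pos": [-0.1,3.9,0],"turn": 0},{"delta_pos": [-0.1,4.6,0],"turn": 0},{"delta_pos": [-0.1,5.3,0],"turn": 0},{"delta_pos": [-0.1,6.0,0],"turn": 0}])

```text
time_s: 21.0
eef_pos: [0.5601, 0.0306, 0.1505]
ee_rot: [0.0, 0.72, 0.694, 0.0]
contact_force: [0.4, 0.1, -0.9]
width: 0.115
grasp_force: 35.0
```

Call:
play_rows(increments=[{"delta_pos": [0,0.9,0],"turn": 0},{"delta_pos": [0,2.0,0],"turn": 0},{"delta_pos": [0,3.2,0],"turn": 0},{"delta_pos": [0,4.4,0],"turn": 0},{"delta_pos": [0,5.3,0],"turn": 0},{"delta_pos": [0,5.6,0],"turn": 0},{"delta_pos": [0,5.6,0.3],"turn": 0},{"delta_pos": [0,5.6,0.6],"turn": 0},{"delta_pos": [0,5.6,0.9],"turn": 0},{"delta_pos": [0,5.6,0.9],"turn": 0}])

```text
time_s: 22.25
eef_pos: [0.6152, 0.0286, 0.1412]
ee_rot: [-0.0, 0.72, 0.694, -0.0]
contact_force: [-0.2, 0.3, -1.8]
width: 0.112
grasp_force: 35.0
```

Call:
play_rows(increments=[{"delta_pos": [0,0,0.1],"turn": 0},{"delta_pos": [0,0,0.15],"turn": 0},{"delta_pos": [0,0,0.2],"turn": 0},{"delta_pos": [0,0,0.25],"turn": 0},{"delta_pos": [0,0,0.3],"turn": 0},{"delta_pos": [0,0,0.3],"turn": 0},{"delta_pos": [0,0,0.3],"turn": 0},{"delta_pos": [0,0,0.3],"turn": 0},{"delta_pos": [0,0,0.3],"turn": 0},{"delta_pos": [0,0,0.3],"turn": 0}])

```text
time_s: 23.5
eef_pos: [0.6158, 0.0286, 0.139]
ee_rot: [0.0, 0.72, 0.694, 0.0]
contact_force: [-1.1, 0.6, 4.7]
width: 0.116
grasp_force: 35.0
```

Resting on the peg at the expected height (0.139, +5 N). Letting go and rising.

Call:
play_rows(increments=[{"delta_pos": [0,0,0],"turn": 0},{"delta_pos": [0,0,0],"turn": 0},{"delta_pos": [0,0,0],"turn": 0},{"delta_pos": [0,0,0],"turn": 0},{"delta_pos": [0,0,-1],"turn": 0},{"delta_pos": [0,0,-3],"turn": 0},{"delta_pos": [0,0,-6],"turn": 0},{"delta_pos": [0,0,-9],"turn": 0},{"delta_pos": [0,0,-11.5],"turn": 0},{"delta_pos": [0,0,-12.5],"turn": 0}], fingers=0.5)

```text
time_s: 24.75
eef_pos: [0.6167, 0.0284, 0.267]
ee_rot: [0.001, 0.72, 0.694, 0.002]
contact_force: [-0.1, 0.4, 0.5]
width: 0.5
grasp_force: 0.0
```

```bash
python3 - <<'E'
from ob import *
import json
o=st();e=o["eef_pos"];r=R(o["ee_rot"])
json.dump([e[0]+.0011,e[1]-.0025,.264,-2.1],open("cmd.json","w"))
E
python3 plan.py .5132 -.1854 .264 88
```

```text
t 24.75 p [0.6167 0.0284 0.267 ] yaw -2.07 z [ 0.005  0.001 -1.   ] F [-0.1  0.4  0.5] w 0.5 g 0.0
delta_pos [-21.5, -9.68, -0.0] turn -1.573 dist 0.236
```

Call:
play_rows(increments=[{"delta_pos": [-1,-0.5,0],"turn": -0.12},{"delta_pos": [-3,-1.4,0],"turn": -0.28},{"delta_pos": [-6,-2.7,0],"turn": -0.45},{"delta_pos": [-9,-4.1,0],"turn": -0.62},{"delta_pos": [-12,-5.4,0],"turn": -0.79},{"delta_pos": [-15,-6.8,0],"turn": -0.96},{"delta_pos": [-18,-8.1,0],"turn": -1.13},{"delta_pos": [-20,-9,0],"turn": -1.3},{"delta_pos": [-21.2,-9.6,0],"turn": -1.46},{"delta_pos": [-21.5,-9.65,0],"turn": -1.573}])

```text
time_s: 26.0
eef_pos: [0.5106, -0.1842, 0.2638]
ee_rot: [-0.0, 0.016, 1.0, -0.0]
contact_force: [-0.1, 1.2, -0.4]
width: 0.5
grasp_force: 0.0
```

Call:
play_rows(increments=[{"delta_pos": [0,0,0.5],"turn": 0},{"delta_pos": [0,0,1],"turn": 0},{"delta_pos": [0,0,2],"turn": 0},{"delta_pos": [0,0,3],"turn": 0},{"delta_pos": [0,0,4],"turn": 0},{"delta_pos": [0,0,5],"turn": 0},{"delta_pos": [0,0,5.8],"turn": 0},{"delta_pos": [0,0,6],"turn": 0},{"delta_pos": [0,0,6],"turn": 0},{"delta_pos": [0,0,6],"turn": 0}], fingers=0.6)

```text
time_s: 27.25
eef_pos: [0.5117, -0.183, 0.204]
ee_rot: [0.0, 0.017, 1.0, -0.0]
contact_force: [0.7, 0.2, 0.4]
width: 0.598
grasp_force: 0.0
```

```bash
python3 - <<'E'
from ob import *
from bench import camera
import pickle
o=st();s=camera("scene");c=camera("wrist")
pickle.dump((o,s,c),open("w6.pkl","wb"))
hsv=cv2.cvtColor(s["img"],cv2.COLOR_BGR2HSV)
m=cv2.inRange(hsv,(105,110,40),(125,255,255))[130:290,270:400]
ys,xs=np.nonzero(m);print("blue",xs.min()+270,xs.max()+270,ys.min()+130,ys.max()+130,len(xs))
x=np.array([np.cos(-.0355),np.sin(-.0355),0]);y=np.array([-x[1],x[0],0]);e=np.array([.616,.0286,.113])
print([proj(s,e+sx*.005*x+sy*.038*y+[0,0,dz]).round(1).tolist() for sx,sy,dz in((-1,1,.056),(-1,-1,.056),(-1,1,-.072),(-1,-1,-.072))])
E
```

```text
t 27.25 p [ 0.5117 -0.183   0.204 ] yaw 88.06 z [ 0.001 -0.    -1.   ] F [0.7 0.2 0.4] w 0.598 g 0.0
blue 270 334 149 216 1589
[[303.0, 157.9], [332.5, 175.9], [300.4, 199.0], [326.9, 216.6]]
```

The blue template hangs at its expected pixels (right edge 334, bottom 216, against a predicted 332.5–334 and 216.6). Going down to the pin.

Call:
play_rows(increments=[{"delta_pos": [0,0,1],"turn": 0},{"delta_pos": [0,0,2.2],"turn": 0},{"delta_pos": [0,0,3.5],"turn": 0},{"delta_pos": [0,0,4.8],"turn": 0},{"delta_pos": [0,0,6],"turn": 0},{"delta_pos": [0,0,7],"turn": 0},{"delta_pos": [0,0,7.6],"turn": 0},{"delta_pos": [0,0,7.6],"turn": 0},{"delta_pos": [0,0,7.6],"turn": 0},{"delta_pos": [0,0,7.6],"turn": 0}])

```text
time_s: 28.6
eef_pos: [0.5118, -0.183, 0.128]
ee_rot: [0.0, 0.017, 1.0, -0.0]
contact_force: [-0.3, 0.0, -0.2]
width: 0.6
grasp_force: 0.0
```

Call:
play_rows(increments=[{"delta_pos": [0,0,0],"turn": 0},{"delta_pos": [0,0,0],"turn": 0},{"delta_pos": [0,0,0],"turn": 0},{"delta_pos": [0,0,0],"turn": 0},{"delta_pos": [0,0,0],"turn": 0},{"delta_pos": [0,0,0],"turn": 0},{"delta_pos": [0,0,0],"turn": 0},{"delta_pos": [0,0,0],"turn": 0},{"delta_pos": [0,0,0],"turn": 0},{"delta_pos": [0,0,0],"turn": 0}], fingers=0, squeeze=25)

```text
time_s: 29.85
eef_pos: [0.5114, -0.1828, 0.1276]
ee_rot: [0.0, 0.017, 1.0, 0.0]
contact_force: [0.3, -0.4, 0.4]
width: 0.225
grasp_force: 25.0
```

Call:
play_rows(increments=[{"delta_pos": [0,0,-0.7],"turn": 0},{"delta_pos": [0,0,-2],"turn": 0},{"delta_pos": [0,0,-3.5],"turn": 0},{"delta_pos": [0,0,-5.2],"turn": 0},{"delta_pos": [0,0,-7],"turn": 0},{"delta_pos": [0,0,-8.8],"turn": 0},{"delta_pos": [0,0,-10.6],"turn": 0},{"delta_pos": [0,0,-12.4],"turn": 0},{"delta_pos": [0,0,-13.6],"turn": 0},{"delta_pos": [0,0,-14.2],"turn": 0}])

```text
time_s: 31.1
eef_pos: [0.5116, -0.1829, 0.2704]
ee_rot: [0.0, 0.017, 1.0, -0.0]
contact_force: [-0.2, 0.5, -0.5]
width: 0.221
grasp_force: 25.0
```

Call:
play_rows(increments=[{"delta_pos": [-0.3,1.5,0],"turn": 0},{"delta_pos": [-0.7,4.2,0],"turn": 0},{"delta_pos": [-1.3,7.8,0],"turn": 0},{"delta_pos": [-1.95,11.5,0],"turn": 0},{"delta_pos": [-2.6,15.2,0],"turn": 0},{"delta_pos": [-3.15,18.5,0],"turn": 0},{"delta_pos": [-3.5,20.6,0],"turn": 0},{"delta_pos": [-3.67,21.58,0],"turn": 0},{"delta_pos": [-3.67,21.58,0],"turn": 0},{"delta_pos": [-3.67,21.58,0],"turn": 0}])

```text
time_s: 32.35
eef_pos: [0.5553, 0.0298, 0.2696]
ee_rot: [0.0, 0.018, 1.0, -0.0]
contact_force: [-0.0, -0.4, -1.1]
width: 0.221
grasp_force: 25.0
```

```bash
python3 - <<'E'
from ob import *
from bench import camera
import pickle
camera("wrist");o=st();c=camera("wrist");s=camera("scene")
pickle.dump((o,c,s),open("w7.pkl","wb"))
a=cv2.resize(c["img"][150:300,200:340],(420,450),interpolation=cv2.INTER_CUBIC)
b=cv2.resize(s["img"][130:260,260:370],(380,449),interpolation=cv2.INTER_CUBIC);b=cv2.copyMakeBorder(b,0,1,0,0,0)
cv2.imwrite("pics/w7.png",np.hstack([a,b]))
M=np.eye(4);M[:3,:3]=R(o["ee_rot"]);M[:3,3]=o["eef_pos"];M=M@c["hand_eye"];p=np.linalg.inv(M)
def pr(x): q=K(c)@(p@np.r_[x,1])[:3];return ((q[:2]/q[2]-[200,150])*3).round(1)
e=o["eef_pos"];h=np.array([.5572,.0307,.13])
print("crop px: foot",pr(e+[0,0,-.122]),"hole",pr(h),"+5mm x",pr(h+[.005,0,0]),"+5mm y",pr(h+[0,.005,0]),"bush",pr([.5572,.0307,.03]))
P=lambda q:((proj(s,q)-[260,130])*3.4545+[420,0]).round(1)
print("scene foot",P(e+[0,0,-.122]),"hole",P(h))
E
```

```text
t 32.4 p [0.5553 0.0299 0.2697] yaw 87.93 z [ 0. -0. -1.] F [ 0.  -0.5 -1.5] w 0.226 g 25.0
crop px: foot [224.  164.6] hole [226.7 157.4] +5mm x [227.2 172.4] +5mm y [242.1 156.8] bush [225.8 104.3]
scene foot [556.4 204.5] hole [556.1 222.4]
```

View pics/w7.png

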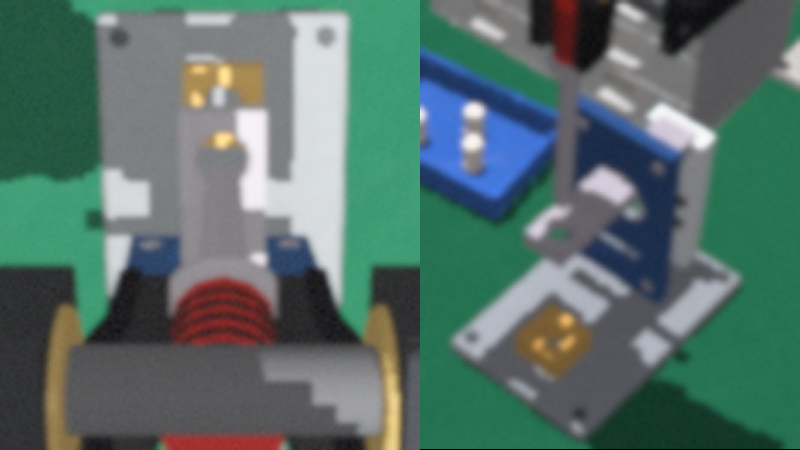

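The plate hangs square on the peg. The pin's foot, at wrist crop (222,165), is over the peg hole at (221,157), aligned in y to about 0.5 mm. Inserting slowly.

Call:
play_rows(increments=[{"delta_pos": [-0.05,0,0],"turn": 0},{"delta_pos": [-0.05,0,0.7],"turn": 0},{"delta_pos": [-0.05,0,1.3],"turn": 0},{"delta_pos": [-0.05,0,1.8],"turn": 0},{"delta_pos": [-0.05,0,2.2],"turn": 0},{"delta_pos": [-0.05,0,2.6],"turn": 0},{"delta_pos": [-0.05,0,3.0],"turn": 0},{"delta_pos": [-0.05,0,3.4],"turn": 0},{"delta_pos": [-0.05,0,3.8],"turn": 0},{"delta_pos": [-0.05,0,4.2],"turn": 0}])

```text
time_s: 33.75
eef_pos: [0.5559, 0.0316, 0.2273]
ee_rot: [0.0, 0.017, 1.0, 0.0]
contact_force: [-0.7, -0.4, -1.5]
width: 0.221
grasp_force: 25.0
```

Call:
play_rows(increments=[{"delta_pos": [0,-0.06,0.8],"turn": 0},{"delta_pos": [0,-0.06,1.7],"turn": 0},{"delta_pos": [0,-0.06,2.7],"turn": 0},{"delta_pos": [0,-0.06,3.7],"turn": 0},{"delta_pos": [0,-0.06,4.7],"turn": 0},{"delta_pos": [0,-0.06,5.6],"turn": 0},{"delta_pos": [0,-0.06,6.4],"turn": 0},{"delta_pos": [0,-0.06,7.0],"turn": 0},{"delta_pos": [0,-0.06,7.2],"turn": 0},{"delta_pos": [0,-0.06,7.2],"turn": 0}])

```text
time_s: 35.0
eef_pos: [0.5559, 0.031, 0.1556]
ee_rot: [0.0, 0.017, 1.0, 0.0]
contact_force: [0.6, 0.9, -0.9]
width: 0.225
grasp_force: 25.0
```

Call:
play_rows(increments=[{"delta_pos": [0,0,0.3],"turn": 0},{"delta_pos": [0,0,0.6],"turn": 0},{"delta_pos": [0,0,0.9],"turn": 0},{"delta_pos": [0,0,1.2],"turn": 0},{"delta_pos": [0,0,1.4],"turn": 0},{"delta_pos": [0,0,1.5],"turn": 0},{"delta_pos": [0,0,1.6],"turn": 0},{"delta_pos": [0,0,1.7],"turn": 0},{"delta_pos": [0,0,1.75],"turn": 0},{"delta_pos": [0,0,1.75],"turn": 0}])

```text
time_s: 36.25
eef_pos: [0.556, 0.031, 0.1395]
ee_rot: [0.0, 0.017, 1.0, 0.0]
contact_force: [-3.8, -0.2, 7.1]
width: 0.221
grasp_force: 25.0
```

Collar contact is exactly at the expected height (0.1395). Releasing and backing straight up.

Call:
play_rows(increments=[{"delta_pos": [0,0,-0.1],"turn": 0},{"delta_pos": [0,0,-0.1],"turn": 0},{"delta_pos": [0,0,-0.1],"turn": 0},{"delta_pos": [0,0,-0.1],"turn": 0},{"delta_pos": [0,0,-1.5],"turn": 0},{"delta_pos": [0,0,-4],"turn": 0},{"delta_pos": [0,0,-7],"turn": 0},{"delta_pos": [0,0,-10],"turn": 0},{"delta_pos": [0,0,-11.7],"turn": 0},{"delta_pos": [0,0,-12],"turn": 0}], fingers=0.6)

```text
time_s: 37.5
eef_pos: [0.5565, 0.031, 0.2595]
ee_rot: [0.001, 0.017, 1.0, 0.0]
contact_force: [0.5, -0.2, -0.6]
width: 0.599
grasp_force: 0.0
```

```bash
python3 - <<'E'
from ob import *
from bench import camera
import pickle
o=st();s=camera("scene");o0,d=pickle.load(open("d0.pkl","rb"));s0=d["scene"]
H=lambda i:cv2.cvtColor(i,cv2.COLOR_BGR2HSV)
for n,c in(("start",s0),("now",s)):
    m=cv2.inRange(H(c["img"]),(0,150,60),(6,255,255))[165:215,285:315];ys,xs=np.nonzero(m);print(n,"pin red",xs.min()+285,xs.max()+285,ys.min()+165,ys.max()+165)
    m=cv2.inRange(H(c["img"]),(20,150,60),(32,255,255))[160:230,200:245];ys,xs=np.nonzero(m);print(n,"yellow",xs.mean()+200,ys.mean()+160,len(xs))
m=cv2.inRange(H(s["img"]),(105,110,40),(125,255,255))[130:290,303:400];ys,xs=np.nonzero(m);print("blue",xs.min()+303,xs.max()+303,ys.min()+130,ys.max()+130)
# bystanders: image change in the tin/stopwatch/block area
df=cv2.absdiff(s["img"],s0["img"]).max(2)
for n,(a,b,e,f) in dict(tin=(242,280,218,258),watch=(278,315,262,302),block=(304,328,292,322)).items(): 
    print(n,[cv2.phaseCorrelate(np.float32(cv2.cvtColor(s0["img"][a:b,e:f],6)),np.float32(cv2.cvtColor(s["img"][a:b,e:f],6)))])
E
```

```text
t 37.5 p [0.5565 0.031  0.2595] yaw 88.06 z [ 0.002  0.    -1.   ] F [ 0.5 -0.2 -0.6] w 0.599 g 0.0
start pin red 296 305 177 195
start yellow 223.42033898305084 191.76497175141242 885
now pin red 296 304 177 195
now yellow 223.4139110604333 191.70581527936145 877
blue 304 334 158 216
tin [((-0.049118570326346145, 0.08832484540086583), 0.9274393483996392)]
watch [((0.35844992541276355, 0.20703686749560646), 0.6666751655936242)]
block [((-0.03145047552463254, 0.6721469025123881), 0.6252814054489135)]
```

Pin is back at its original pixels, blue hangs where expected, and yellow and the bystanders are unmoved. Handing in.

```bash
python3 -c "
from bench import finish_job
print(finish_job())"
```

```text
the job is handed in; nothing more can be done
None
```

The job is handed in at about 37.5 s: the blue template hangs on the peg, locked by the seated pin, and the final camera check showed the yellow template and bystanders unmoved.

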